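# Bring the lidded jar round to the scoring board

### The job

Push the wooden turntable round gently at its rim, where upright pegs give a fingertip something to push on, until the glass jar with the knob lid stands nearest the scoring board, centred on the middle of the board's long side to within about a centimetre. Do not touch, lift or upset the jar or the other things standing on the turntable, leave the dominoes and the teaspoon where they lie, and finish with the turntable at rest and your hand clear.

Things in the scene. Friction and masses are not known exactly. Their poses are not given: they have to be found in the camera images.
- scoreboard: Wooden scoring board fixed flat on the table, 70 mm (its x) by 240 mm (its y) by 18 mm high, rows of small holes and three brass pins standing up to 32 mm above the table. Origin at the centre of its underside; its x axis points horizontally, square to its long side, from the middle of the board straight to the axle of the turntable (225 mm away); z up.
- turntable (a joint): Angle of the turntable (rad), 0 at the start, grows anticlockwise seen from above. Turns freely without stops for more than a full turn either way; a light bearing friction (about 1 N at the pegs) stops it almost at once when it is no longer pushed.
- axis (a point): Point on the turntable's axle at the height of its upper face (35 mm above the table). The turntable is a flat round wooden disc, 310 mm across and 16 mm thick, its underside 19 mm above the table.
- jar: Empty glass jar with a flat steel lid and a round steel turning knob on top: 68 mm across, 67 mm high in all. It stands loose on the turntable, its centre about 65 mm from the axle. Origin at the centre of its underside, z up.
- tumbler: Open glass tumbler without lid, 62 mm across at the rim, 65 mm high, standing loose on the turntable about 65 mm from the axle. Origin at the centre of its underside, z up.
- ashtray: Low orange ceramic ashtray, 84 mm across and 28 mm high, standing loose on the turntable about 65 mm from the axle. Origin at the centre of its underside, z up.
- spoon: Steel teaspoon, 140 mm long, lying on the table beside the scoring board and the turntable. Origin half-way along it on its underside; x along its length towards the round bowl (38 mm across, 8 mm high).
- domino_a: Cream domino, 48 x 24 x 9 mm, lying flat on the table (a pile of three). Origin at the centre of its underside, x along its length.
- domino_b: Cream domino, 48 x 24 x 9 mm, lying flat on the table beside the first (a pile of three). Origin at the centre of its underside, x along its length.
- domino_c: Cream domino, 48 x 24 x 9 mm, lying flat across the other two, its underside 9 mm up (a pile of three). Origin at the centre of its underside, x along its length.
- peg0 (a point): Centre of the top of finger peg 0 of the turntable's rim: an upright wooden peg, 14 mm thick, standing 38 mm above the disc (top 73 mm above the table), 143 mm from the axle. The six pegs are fixed to the disc 60 degrees apart, numbered anticlockwise from above; the jar stands on the radius half-way between pegs 2 and 3.
- peg1 (a point): Centre of the top of finger peg 1 of the turntable's rim: an upright wooden peg, 14 mm thick, standing 38 mm above the disc (top 73 mm above the table), 143 mm from the axle. The six pegs are fixed to the disc 60 degrees apart, numbered anticlockwise from above; the jar stands on the radius half-way between pegs 2 and 3.
- peg2 (a point): Centre of the top of finger peg 2 of the turntable's rim: an upright wooden peg, 14 mm thick, standing 38 mm above the disc (top 73 mm above the table), 143 mm from the axle. The six pegs are fixed to the disc 60 degrees apart, numbered anticlockwise from above; the jar stands on the radius half-way between pegs 2 and 3.
- peg3 (a point): Centre of the top of finger peg 3 of the turntable's rim: an upright wooden peg, 14 mm thick, standing 38 mm above the disc (top 73 mm above the table), 143 mm from the axle. The six pegs are fixed to the disc 60 degrees apart, numbered anticlockwise from above; the jar stands on the radius half-way between pegs 2 and 3.
- peg4 (a point): Centre of the top of finger peg 4 of the turntable's rim: an upright wooden peg, 14 mm thick, standing 38 mm above the disc (top 73 mm above the table), 143 mm from the axle. The six pegs are fixed to the disc 60 degrees apart, numbered anticlockwise from above; the jar stands on the radius half-way between pegs 2 and 3.
- peg5 (a point): Centre of the top of finger peg 5 of the turntable's rim: an upright wooden peg, 14 mm thick, standing 38 mm above the disc (top 73 mm above the table), 143 mm from the axle. The six pegs are fixed to the disc 60 degrees apart, numbered anticlockwise from above; the jar stands on the radius half-way between pegs 2 and 3.
Mind the look-alikes: they are no part of the job. What is shaped like the ashtray but green or yellow is not meant.

How it is judged:
At the end, for the whole second after the job is handed in: The jar stands on the scoring board's side of the turntable, within 12 mm of the line from the middle of the board to the axle; the turntable is at rest; jar, tumbler and ashtray still stand upright on it, 45 to 85 mm from the axle; dominoes and spoon are within 20 mm of where they were (y of jar in the frame of scoreboard between -0.012 and 0.012 m and x of jar in the frame of scoreboard below 0.185 m and velocity of joint turntable between -0.05 and 0.05 rad/s and horizontal distance between jar and axis between 0.045 and 0.085 m and linear speed of each of jar, tumbler, ashtray below 0.03 m/s and angle between each of jar, tumbler, ashtray's own z axis and vertical below 0.1 rad and height (world z) of jar between 0.03 and 0.04 m and horizontal distance between tumbler and axis between 0.045 and 0.085 m and height (world z) of tumbler between 0.03 and 0.04 m and horizontal distance between ashtray and axis between 0.045 and 0.085 m and height (world z) of ashtray between 0.03 and 0.04 m and distance of each of domino_a, domino_b, domino_c, spoon from where it was at the start of the episode below 0.02 m); the robot touches nothing.
It fails at once if the robot touches the jar, the tumbler or the ashtray (contact force between any of the arm, the fingers and jar above 0.3 N or contact force between any of the arm, the fingers and tumbler above 0.3 N or contact force between any of the arm, the fingers and ashtray above 0.3 N).
It fails at once if something standing on the turntable is lifted off it by more than 12 mm, falls off or tips by more than 0.3 rad (height (world z) of any of jar, tumbler, ashtray above 0.047 m or height (world z) of any of jar, tumbler, ashtray below 0.025 m or angle between any of jar, tumbler, ashtray's own z axis and vertical above 0.3 rad).
It fails at once if the turntable is spun faster than 2.5 rad/s (velocity of joint turntable above 2.5 rad/s or velocity of joint turntable below -2.5 rad/s).
It fails at once if a domino or the spoon is moved by more than 20 mm (distance of any of domino_a, domino_b, domino_c, spoon from where it was at the start of the episode above 0.02 m).
It also fails if it takes over 64 s, if anything falls off the work surface, if the arm or the gripper's body presses on something with over 40 N, if the wrist force passes 120 N, or if a joint passes its speed limit or range.

### The arm

A 6-joint arm with a two-finger parallel gripper is mounted at the origin on the work surface. World frame = base frame: x ahead of the robot, y to its left, z up, the work surface at z = 0. Lengths are in m, angles in rad, forces in N, time in s.
With the tool pointing down it reaches from about 0.3 to 1 m from the base axis. Payload 5.1 kg.
Tool frame: the origin (TCP) lies on the centre line of the jaws, within the pads' length; the fingertips stand 14 mm ahead of it and the grasp point (between the pads) lies 5 mm behind it; x points along the fingers, z is the direction in which the jaws open and shut, and the axes are right-handed (so a half turn about x gives the same grasp; the last joint's range is limited). The gripper opens to 95 mm and grips with 3 to 60 N. Pads are 20 mm wide; open, the fingers measure 119 mm over their backs; the gripper's body (75 mm by 180 mm) begins 59 mm behind the grasp point.
Start: joints at [-1.312, 0.124, 1.65, -0, 1.367, -0.083], TCP at [0.218, -0.612, 0.229] pointing down, gripper open.
Joint ranges: [-2.61, 2.61], [-1.02, 2.33], [0.03, 2.71], [-1.35, 4.49], [0.32, 2.68], [-2.91, 2.91]. Speed limits (rad/s): [2.57, 2.57, 3.14, 3.14, 3.14, 3.14].

### API

Orientations are given as a 3x3 rotation matrix whose columns are the frame's x, y, z axes.
In Python, from cell import read_state, get_image, calibration, finish_job gives the robot as it stands.
- The arm moves only by the shell command python3 -m inch 'ROWS' [FORCE]. ROWS is JSON, a list that holds one entry, the list of rows, each a list of 5 numbers: the opening, from -1 (shut) to 1 (fully open), so that 0 is half open, then the shift along the tool's x, y, z normalised to -1 to 1, where 1 is 8 cm, then the turn about the tool's x normalised to -1 to 1, where 1 is 45 degrees. In form: [[[grip, x, y, z, turn], ...]]. A call has 1 to 8 rows; each row is the pose to reach, as a shift and turn from the pose measured when the call began, along the tool's axes at that moment; what a row does not reach only later rows make up. A row lasts 1/12 s, in which the tool goes at most 41.7 mm and 7.16 degrees, less where a joint would pass 70% of its speed; a pose out of reach is approached as far as the arm can. A call with a number of a shift or a turn outside -1 to 1 is refused whole. A call with a gripper value outside its range is refused whole. The fingers move at their own pace and stop on an object; FORCE is the grip in N (left out, the last holds). Time passes only in rows, so rows that repeat a pose let the fingers close. It gives the time, the measured TCP pose, the force and the opening at its end, in the units of the state.
- read_state(): the state, without advancing time (a new reading comes with each control period).
- get_image(name): name is "scene" or "top" or "wrist"; returns the picture (480x640x3 uint8, red, green, blue); there is no depth.
- calibration(name): a dict with "intrinsics" (3x3 intrinsics, pixels), "k1" (the pictures are not rectified: a ray, as slopes to the right and down, at radius r is drawn at 1 + k1 r^2 times it, then the intrinsics apply), "world_from_camera" (4x4, takes a point from camera to world coordinates); the wrist camera has in their place "tool_from_camera" (4x4, takes a point from camera to tool coordinates, whose origin is the TCP and whose axes are the tool frame's). Camera axes: x right, y up, looking along -z (the intrinsics and any distortion apply to the point x, -y, -z); pixel columns grow to the right and rows downward; lengths in m; the calibration is good to about 2 mm. A picture is of the moment at which its call begins: read the wrist's pose just before it. calibration takes no time and is no camera call.
- finish_job(): hands the job in, once; it reports no verdict.
The state is a dict: "time": time; "joint_positions": joint angles; "qvel": joint speeds; "joint_efforts": joint torques, N m; "tool_pos": TCP position; "ee_rot": TCP orientation; "contact_force": force on the tool from outside, world axes, zero at the start; "moment": the same for the moment, N m; "gripper_width": finger opening in m.
Only numpy, scipy, OpenCV 4.12 (cv2) and the standard library are available. Lean on these libraries where they do the work, as an engineer would, in place of code of your own. Each camera call takes 0.05 s, during which the arm holds its last target.

## Working session

There is one attempt and no reset: what is moved stays moved. The work goes in short steps, Python scripts to look and compute and a shell command to move; the robot and the scene stay as the last step left them, time stands still between calls to the robot, and variables do not carry over. Pictures are saved under pics/ and viewed, and the job is handed in when it is done.

```bash
mkdir -p pics
python3 - <<'E'
from cell import *
import cv2
s=read_state();print(s)
for n in("scene","top"):
    im=get_image(n);cv2.imwrite(f"pics/{n}0.png",im[:,:,::-1]);c=calibration(n);print(n,c)
print(calibration("wrist"))
E
```

```text
{'time': 0.0, 'joint_positions': array([-1.31159205e+00,  1.24479332e-01,  1.65169299e+00, -1.61127476e-05,
        1.36751299e+00, -8.26017985e-02]), 'qvel': array([-0.00134798, -0.00087165, -0.0015796 , -0.00063369, -0.00049455,
        0.00082261]), 'joint_efforts': array([ 1.66583832e-03, -4.17612147e+01, -3.59924805e+01,  7.75142200e-02,
        4.91202960e-02, -1.68677288e-04]), 'tool_pos': array([ 0.2176786 , -0.6117996 ,  0.22739249]), 'ee_rot': array([[-5.51624819e-04,  9.42149774e-01,  3.35191736e-01],
       [ 2.01870156e-03,  3.35192153e-01, -9.42147624e-01],
       [-9.99997810e-01,  1.56940065e-04, -2.08681952e-03]]), 'contact_force': array([-0.33079337, -0.25823503,  0.6505957 ]), 'moment': array([ 0.02328386, -0.02867511, -0.03233403]), 'gripper_width': 0.0951408916355653}
scene {'intrinsics': array([[483.60077782,   0.        , 316.93860464],
       [  0.        , 483.60077782, 236.51041397],
       [  0.        ,   0.        ,   1.        ]]), 'k1': -0.04551900745735695, 'world_from_camera': array([[-0.69825737, -0.37773828,  0.60807108,  1.26289284],
       [ 0.715
[... 595 characters left out ...]
8505e-01,  9.86045074e-01,
         1.34641259e+00],
       [ 0.00000000e+00,  0.00000000e+00,  0.00000000e+00,
         1.00000000e+00]])}
{'intrinsics': array([[369.17619953,   0.        , 320.88109705],
       [  0.        , 369.17619953, 235.70246137],
       [  0.        ,   0.        ,   1.        ]]), 'k1': -0.040886022322310124, 'tool_from_camera': array([[ 5.24094646e-04,  2.50484939e-01, -9.68120354e-01,
        -1.56949738e-01],
       [-1.56867189e-04,  9.68120496e-01,  2.50484891e-01,
         7.00647478e-02],
       [ 9.99999850e-01,  2.05885279e-05,  5.46679637e-04,
         8.09050227e-04],
       [ 0.00000000e+00,  0.00000000e+00,  0.00000000e+00,
         1.00000000e+00]])}
```

View pics/top0.png

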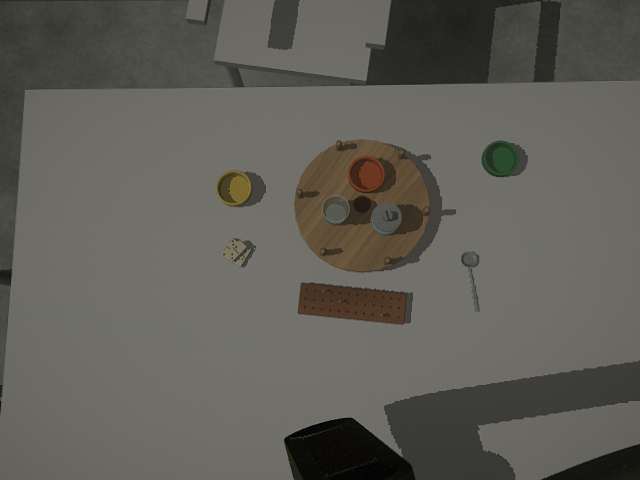

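View pics/scene0.png

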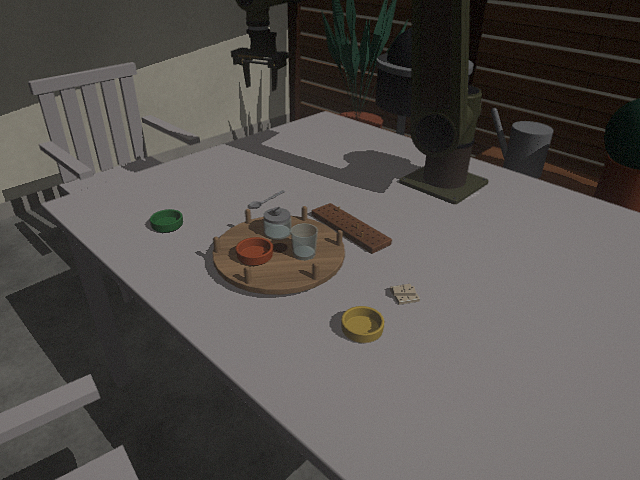

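```bash
cat > h.py <<'E'
import numpy as np, cv2
from cell import *
def ray(n,u,v,s=None):
    c=calibration(n);K=c["intrinsics"]
    d=np.array([(u-K[0,2])/K[0,0],(v-K[1,2])/K[1,1]]);x=d.copy()
    for _ in range(20): x=d/(1+c["k1"]*(x@x))
    if n=="wrist":
        s=s or read_state();T=np.eye(4);T[:3,:3]=s["ee_rot"];T[:3,3]=s["tool_pos"];M=T@c["tool_from_camera"]
    else: M=c["world_from_camera"]
    return M[:3,3],M[:3,:3]@np.array([x[0],-x[1],-1])
def at(n,u,v,z,s=None):
    o,d=ray(n,u,v,s);return o+d*(z-o[2])/d[2]
def crop(n,path,x0,y0,w,h,k,im=None):
    im=get_image(n) if im is None else im
    c=cv2.resize(im[y0:y0+h,x0:x0+w],None,fx=k,fy=k,interpolation=cv2.INTER_CUBIC)
    c=cv2.convertScaleAbs(c,alpha=1.7,beta=10)
    cv2.imwrite(path,c[:,:,::-1])
E
python3 - <<'E'
from h import *
im=cv2.imread("pics/top0.png")[:,:,::-1]
crop("top","pics/c0.png",285,130,160,120,5,im)
crop("top","pics/c1.png",285,230,160,110,5,im)
E
```

```text
(no output)
```

View pics/c0.png

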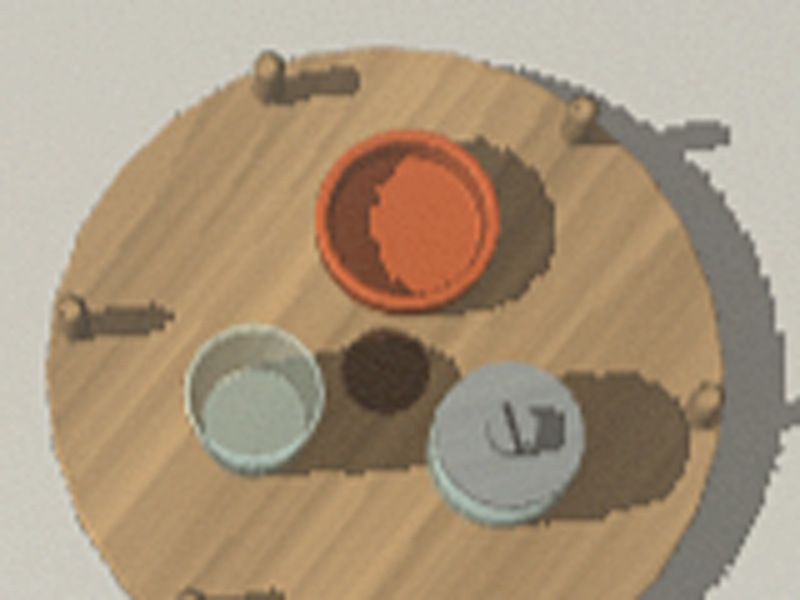

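View pics/c1.png

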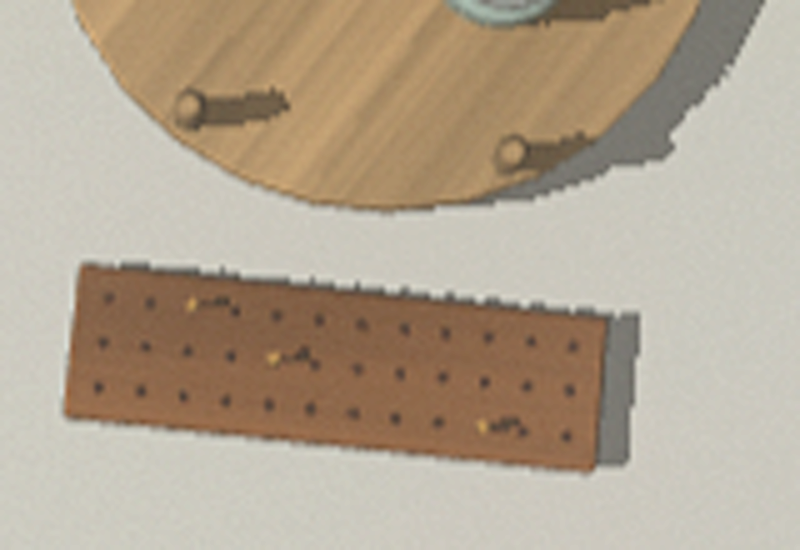

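```bash
cat >> h.py <<'E'
def circ(P):
    P=np.array(P)[:,:2];A=np.c_[2*P,np.ones(len(P))];c=np.linalg.lstsq(A,(P**2).sum(1),rcond=None)[0]
    return c[:2],np.sqrt(c[2]+c[:2]@c[:2])
E
python3 - <<'E'
from h import *
t=lambda x,y,y0:(285+x/5-.4,y0+y/5-.4)
pp=dict(A=t(270,66,130),B=t(583,110,130),C=t(70,307,130),F=t(705,396,130),D=t(188,105,230),E=t(512,150,230))
P={k:at("top",*v,.073) for k,v in pp.items()}
c,r=circ(list(P.values()));print("axis",c,r)
for k in P:d=P[k][:2]-c;print(k,P[k].round(4),np.hypot(*d).round(4),np.degrees(np.arctan2(d[1],d[0])).round(1))
B=[at("top",*t(x,y,230),.018) for x,y in((83,264),(605,318),(595,472),(66,416))]
print(np.round(B,4));bc=np.mean(B,0)[:2]
print("board",bc,"dist",np.hypot(*(c-bc)),[np.linalg.norm(B[i]-B[i-1]).round(3) for i in range(4)])
l=B[0]-B[1]+B[3]-B[2];l=l[:2]/np.hypot(*l[:2]);n=np.array([l[1],-l[0]]);d=c-bc
print("normal ang",np.degrees(np.arctan2(n[1],n[0])),"axle dir",np.degrees(np.arctan2(d[1],d[0])))
for nm,x,y,z in(("jar",508,435,.090),("tum",254,398,.1),("ash",408,221,.063)):
    p=at("top",*t(x,y,130),z)[:2]-c;print(nm,p+c,np.hypot(*p),np.degrees(np.arctan2(p[1],p[0])))
print("spoon",at("top",470,259,.004),at("top",477,310,.003),"dom",at("top",237,251,.015))
E
```

```text
axis [ 0.64541642 -0.05187885] 0.14241432082457933
A [ 0.7789 -0.0026  0.073 ] 0.1422 20.3
B [ 0.756  -0.1428  0.073 ] 0.1431 -39.4
C [0.6689 0.0883 0.073 ] 0.1421 80.5
F [ 0.6239 -0.1919  0.073 ] 0.1417 -98.7
D [0.5343 0.0377 0.073 ] 0.1427 141.1
E [ 0.5123 -0.1031  0.073 ] 0.1426 -159.0
[[ 0.4705  0.0867  0.018 ]
 [ 0.4425 -0.1479  0.018 ]
 [ 0.3741 -0.1408  0.018 ]
 [ 0.4026  0.0948  0.018 ]]
board [ 0.42243278 -0.02681487] dist 0.22438784713063484 [np.float64(0.068), np.float64(0.236), np.float64(0.069), np.float64(0.237)]
normal ang -6.8485025418886725 axle dir -6.413284941766261
jar [ 0.60435608 -0.10270526] 0.0653396854024811 -128.9331614494251
tum [0.62043637 0.0076241 ] 0.06453373473521294 112.77324268057855
ash [ 0.70864625 -0.06358398] 0.06430413933729054 -10.487884487917254
spoon [ 0.51940667 -0.30015213  0.004     ] [ 0.40325974 -0.30956079  0.003     ] dom [0.5448773  0.23268192 0.015     ]
```

Everything fits the given sizes: peg radius 142–143 mm, board to axle 224 mm, jar at 65 mm.

Possible look-alikes, in top-camera pixels:
- **Jar:** the lidded jar at (387,215) is the one I want. The open tumbler at (336,210) is the nearest thing to it.
- **Ashtrays:** orange at (367,174) stands on the disc. Green (500,158) and yellow (235,188) are decoys.

The jar sits at −129° and has to reach about 173.5°, so the disc must turn about 57.5° clockwise. I'll push peg 3, at (426,210), from behind with the fingers shut.

```bash
python3 -m inch '[[[-1,0,0,0,-0.15],[-1,0,0,0,-0.3],[-1,0,0,0,-0.45],[-1,0,0,0,-0.6],[-1,0,0,0,-0.73],[-1,0,0,0,-0.73],[-1,0,0,0,-0.73]]]' 10
python3 -m inch '[[[-1,0,0.3,0.04,0],[-1,0,0.7,0.1,0],[-1,0,1,0.15,0],[-1,0,1,0.15,0]]]'
python3 -m inch '[[[-1,0,0.3,0.04,0],[-1,0,0.7,0.1,0],[-1,0,1,0.15,0],[-1,0,1,0.15,0]]]'
python3 -m inch '[[[-1,0,0.3,0.04,0],[-1,0,0.7,0.1,0],[-1,0,1,0.15,0],[-1,0,1,0.15,0]]]'
python3 -m inch '[[[-1,0,0.3,0.04,0],[-1,0,0.7,0.1,0],[-1,0,1,0.15,0],[-1,0,1,0.15,0]]]'
python3 -c "
from h import *
s=read_state();print(s['ee_rot'],s['joint_positions'])"
```

```text
time: 0.68
tool_pos: [0.2176, -0.6116, 0.227]
ee_rot: [[-0.001, 0.612, 0.791], [0.003, 0.791, -0.612], [-1.0, 0.002, -0.002]]
contact_force: [0.1, -0.3, 0.3]
gripper_width: 0.0536
time: 1.02
tool_pos: [0.2787, -0.5531, 0.2269]
ee_rot: [[0.0, 0.611, 0.792], [0.004, 0.792, -0.611], [-1.0, 0.004, -0.002]]
contact_force: [-0.9, 0.8, -0.0]
gripper_width: 0.0271
time: 1.35
tool_pos: [0.3393, -0.4949, 0.2271]
ee_rot: [[0.001, 0.61, 0.792], [0.005, 0.792, -0.61], [-1.0, 0.005, -0.002]]
contact_force: [0.4, -0.4, -0.3]
gripper_width: 0.0027
time: 1.68
tool_pos: [0.3994, -0.4371, 0.2274]
ee_rot: [[0.002, 0.609, 0.793], [0.006, 0.793, -0.609], [-1.0, 0.006, -0.002]]
contact_force: [0.3, -0.1, 0.1]
gripper_width: 0.0005
time: 2.02
tool_pos: [0.4591, -0.3797, 0.2278]
ee_rot: [[0.003, 0.607, 0.794], [0.006, 0.794, -0.607], [-1.0, 0.007, -0.002]]
contact_force: [-0.4, 0.6, -0.2]
gripper_width: 0.0005
[[ 0.00260408  0.60742398  0.79437354]
 [ 0.00631778  0.79435039 -0.60742698]
 [-0.99997665  0.00660047 -0.00176902]] [-0.78407955  0.00722885  1.77418655  0.00645126  1.36279918 -0.13259546]
```

```bash
python3 -m inch '[[[-1,0,0.3,0.06,0],[-1,0,0.7,0.14,0],[-1,0,1,0.2,0],[-1,0,1,0.2,0]]]'
python3 -m inch '[[[-1,0,0.3,0.06,0],[-1,0,0.7,0.14,0],[-1,0,1,0.2,0],[-1,0,1,0.2,0]]]'
python3 -m inch '[[[-1,0,0.3,0.06,0],[-1,0,0.7,0.14,0],[-1,0,1,0.22,0],[-1,0,1,0.22,0],[-1,0,1,0.22,0]]]'
python3 - <<'E'
from h import *
s=read_state();print(s['tool_pos'],s['ee_rot'])
d=np.array([.650,-.213,.15])-s['tool_pos'];print(s['ee_rot'].T@d/.08)
im=get_image("top");cv2.imwrite("pics/t1.png",im[:,:,::-1])
E
```

```text
time: 2.35
tool_pos: [0.5219, -0.3251, 0.2282]
ee_rot: [[0.003, 0.606, 0.795], [0.006, 0.795, -0.606], [-1.0, 0.007, -0.001]]
contact_force: [0.2, -0.3, -0.1]
gripper_width: 0.0004
time: 2.68
tool_pos: [0.5845, -0.2707, 0.2286]
ee_rot: [[0.004, 0.605, 0.796], [0.007, 0.796, -0.605], [-1.0, 0.007, -0.001]]
contact_force: [-0.3, -0.4, -0.8]
gripper_width: 0.0004
time: 3.1
tool_pos: [0.6464, -0.2192, 0.2287]
ee_rot: [[0.002, 0.605, 0.796], [0.006, 0.796, -0.605], [-1.0, 0.006, -0.002]]
contact_force: [0.5, -0.5, -0.4]
gripper_width: 0.0001
[ 0.64643285 -0.21919999  0.22870401] [[ 0.00223509  0.6052388   0.79604083]
 [ 0.0055989   0.79602276 -0.60524079]
 [-0.99998183  0.00580972 -0.00160949]]
[ 0.98431578  0.08296329 -0.00982776]
```

View pics/t1.png

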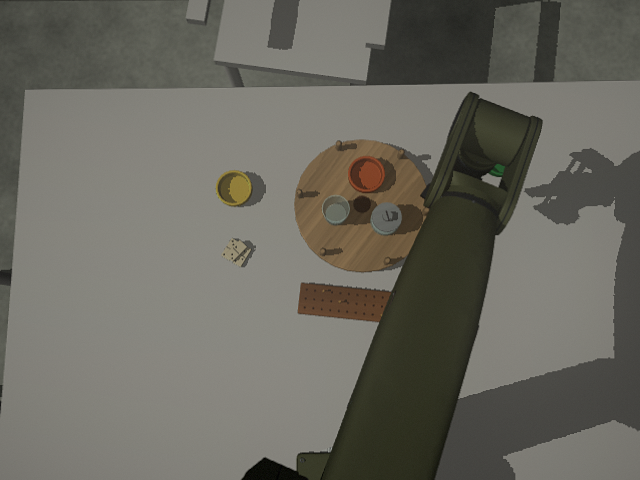

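The top view shows the arm over the right rim, with the disc not yet moved (jar lid still at (387,215)). Going down beside peg 3.

```bash
python3 -m inch '[[[-1,0.3,0.03,0,0],[-1,0.6,0.06,0,0],[-1,1,0.08,0,0],[-1,1,0.08,0,0],[-1,1,0.08,0,0]]]'
python3 - <<'E'
from h import *
s=read_state();print(s['tool_pos'],s['ee_rot'])
d=np.array([.650,-.213,.066])-s['tool_pos'];print(s['ee_rot'].T@d/.08)
im=get_image("wrist");cv2.imwrite("pics/w1.png",im[:,:,::-1])
im=get_image("scene");crop("scene","pics/s1.png",160,110,250,190,3,im)
E
```

```text
time: 3.57
tool_pos: [0.6475, -0.215, 0.1465]
ee_rot: [[-0.003, 0.607, 0.794], [0.007, 0.794, -0.607], [-1.0, 0.004, -0.007]]
contact_force: [0.0, -0.6, -0.6]
gripper_width: 0.0002
[ 0.64750744 -0.21502642  0.14650806] [[-0.0028641   0.60748803  0.79432367]
 [ 0.00724374  0.79431869 -0.60745811]
 [-0.99996966  0.00401406 -0.00667549]]
[1.00641444 0.03500821 0.01607955]
```

View pics/w1.png

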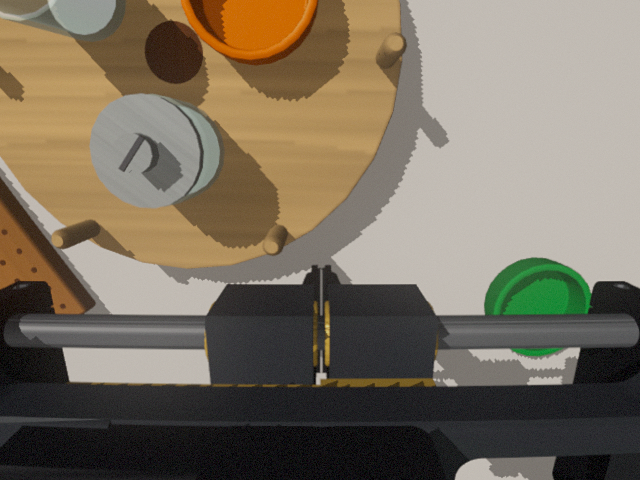

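View pics/s1.png

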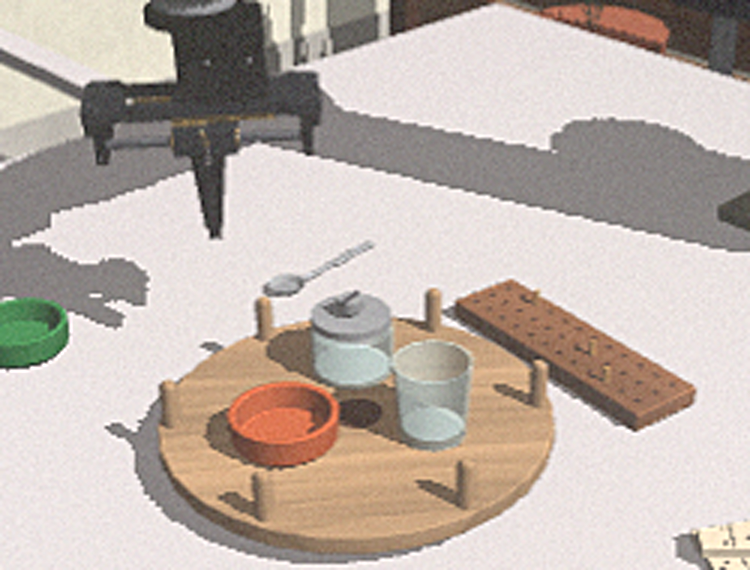

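The wrist view shows peg 3 at (275,240), just in front of the shut fingers. The fingertips taper and are clear of the disc, so I'll descend to a tip height of about 55 mm.

```bash
python3 -m inch '[[[-1,0.3,0.01,0.01,0],[-1,0.6,0.02,0.02,0],[-1,0.97,0.03,0.02,0],[-1,0.97,0.03,0.02,0],[-1,0.97,0.03,0.02,0]]]'
python3 - <<'E'
from h import *
s=read_state();print(s['tool_pos'])
im=get_image("wrist");cv2.imwrite("pics/w2.png",im[:,:,::-1])
im=get_image("scene");crop("scene","pics/s2.png",160,110,250,190,3,im)
E
```

```text
time: 4.08
tool_pos: [0.653, -0.2145, 0.0738]
ee_rot: [[0.003, 0.607, 0.794], [0.005, 0.794, -0.607], [-1.0, 0.006, -0.0]]
contact_force: [-0.2, -0.3, 0.3]
gripper_width: 0.0003
[ 0.65304469 -0.21454487  0.0737918 ]
```

View pics/w2.png

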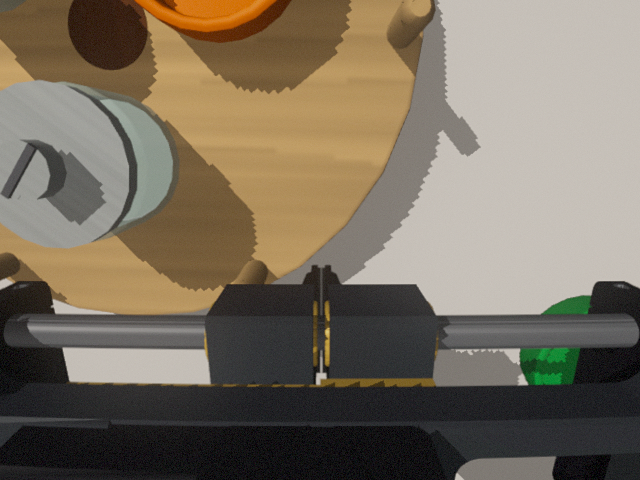

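View pics/s2.png

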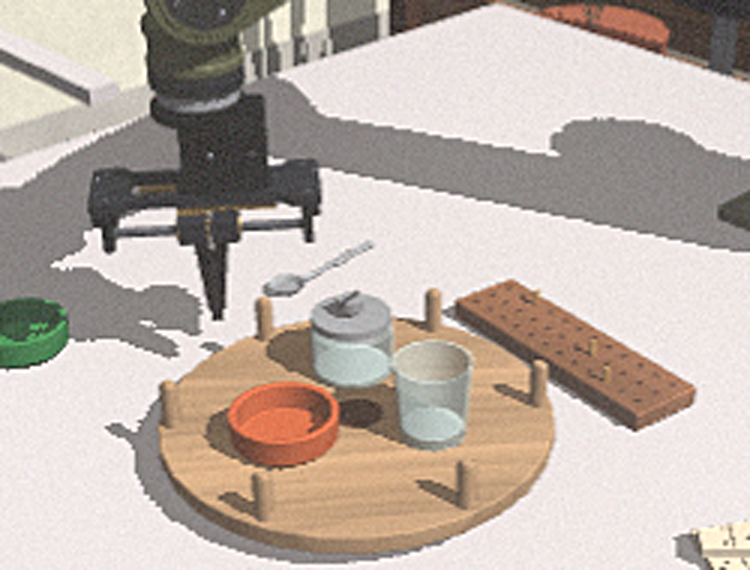

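```bash
cat >> h.py <<'E'
C=np.array([.6454,-.0519])
def plan(phis,d=.014,z=.068,R=.1427):
    s=read_state();n=-s['ee_rot'][:2,2]
    for f in phis:
        a=np.radians(f);p=C+R*np.array([np.cos(a),np.sin(a)])-n*d
        t=np.array([*p,z])-s['tool_pos'];print(f,p.round(4),(s['ee_rot'].T@t/.08).round(3))
E
python3 -c "
from h import *
plan([-98.7,-100,-102,-104,-106,-108,-110,-112,-114,-116])"
```

```text
-98.7 [ 0.6349 -0.2015] [ 0.107 -0.017 -0.304]
-100 [ 0.6317 -0.2009] [ 0.107 -0.036 -0.34 ]
-102 [ 0.6269 -0.2   ] [ 0.106 -0.064 -0.396]
-104 [ 0.622  -0.1989] [ 0.106 -0.09  -0.453]
-106 [ 0.6172 -0.1976] [ 0.105 -0.113 -0.51 ]
-108 [ 0.6124 -0.1961] [ 0.105 -0.135 -0.569]
-110 [ 0.6077 -0.1945] [ 0.104 -0.155 -0.628]
-112 [ 0.6031 -0.1927] [ 0.104 -0.172 -0.687]
-114 [ 0.5985 -0.1908] [ 0.104 -0.188 -0.748]
-116 [ 0.594  -0.1887] [ 0.103 -0.201 -0.808]
```

```bash
python3 -m inch '[[[-1,0.05,0,-0.05,0],[-1,0.08,0,-0.1,0],[-1,0.1,-0.01,-0.15,0],[-1,0.1,-0.02,-0.2,0],[-1,0.1,-0.02,-0.24,0],[-1,0.1,-0.02,-0.28,0],[-1,0.1,-0.03,-0.32,0],[-1,0.1,-0.04,-0.36,0]]]'
python3 - <<'E'
from h import *
s=read_state();print(s['tool_pos'])
im=get_image("wrist");crop("wrist","pics/w3.png",0,0,640,480,1,im)
plan([-100,-104,-108,-112,-116,-120])
E
```

```text
time: 4.85
tool_pos: [0.6303, -0.2006, 0.0688]
ee_rot: [[0.01, 0.607, 0.795], [0.001, 0.795, -0.607], [-1.0, 0.007, 0.007]]
contact_force: [0.0, -1.6, 0.5]
gripper_width: 0.0006
[ 0.63030221 -0.20063208  0.06881432]
-100 [ 0.6317 -0.2009] [0.009 0.008 0.026]
-104 [ 0.622  -0.1989] [ 0.008 -0.045 -0.086]
-108 [ 0.6124 -0.1961] [ 0.007 -0.091 -0.202]
-112 [ 0.6031 -0.1927] [ 0.006 -0.128 -0.321]
-116 [ 0.594  -0.1887] [ 0.005 -0.157 -0.442]
-120 [ 0.5852 -0.184 ] [ 0.004 -0.177 -0.565]
```

View pics/w3.png

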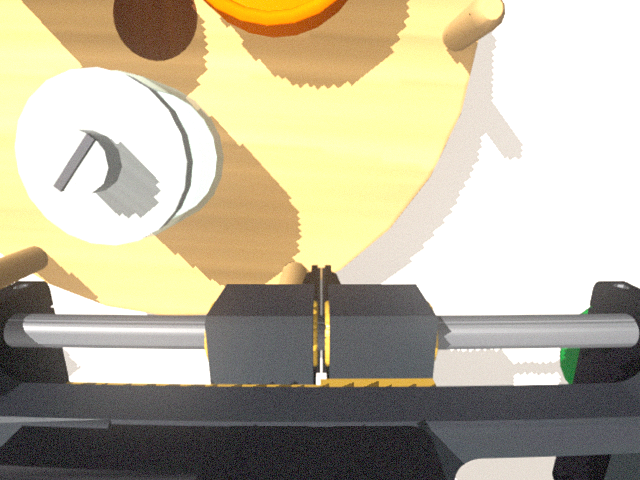

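The shut fingers are now right behind peg 3, which shows at (292,272). I'll push along the arc.

```bash
python3 -m inch '[[[-1,0.01,-0.01,-0.04,0],[-1,0.01,-0.04,-0.09,0],[-1,0.01,-0.06,-0.14,0],[-1,0.01,-0.09,-0.2,0],[-1,0.01,-0.11,-0.26,0],[-1,0.01,-0.13,-0.32,0],[-1,0.01,-0.14,-0.38,0],[-1,0.01,-0.16,-0.44,0]]]'
python3 - <<'E'
from h import *
s=read_state();print(s['tool_pos'])
im=get_image("wrist");crop("wrist","pics/w4.png",0,0,640,480,1,im)
im=get_image("top");crop("top","pics/t4.png",285,130,160,120,5,im)
plan([-116,-120,-124,-128,-132])
E
```

```text
time: 5.57
tool_pos: [0.5934, -0.1887, 0.0675]
ee_rot: [[0.008, 0.607, 0.795], [0.002, 0.795, -0.607], [-1.0, 0.007, 0.005]]
contact_force: [1.3, -0.4, 1.1]
gripper_width: 0.0002
[ 0.59336807 -0.18868827  0.06750542]
-116 [ 0.594  -0.1887] [-0.011  0.005  0.015]
-120 [ 0.5852 -0.184 ] [-0.011 -0.015 -0.108]
-124 [ 0.5767 -0.1787] [-0.012 -0.027 -0.232]
-128 [ 0.5687 -0.1728] [-0.012 -0.03  -0.356]
-132 [ 0.561  -0.1664] [-0.013 -0.024 -0.481]
```

View pics/w4.png

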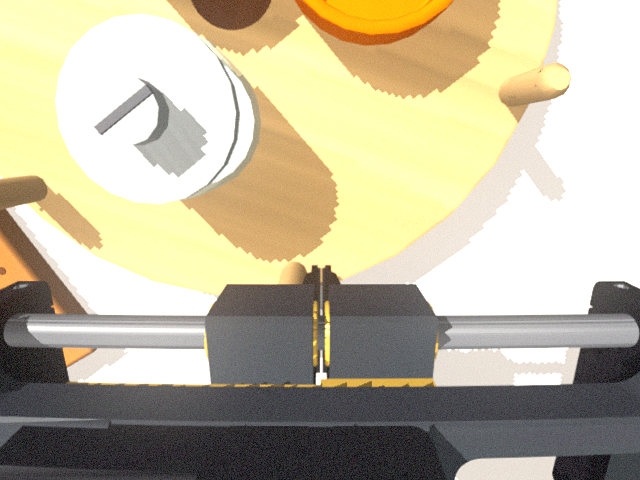

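View pics/t4.png

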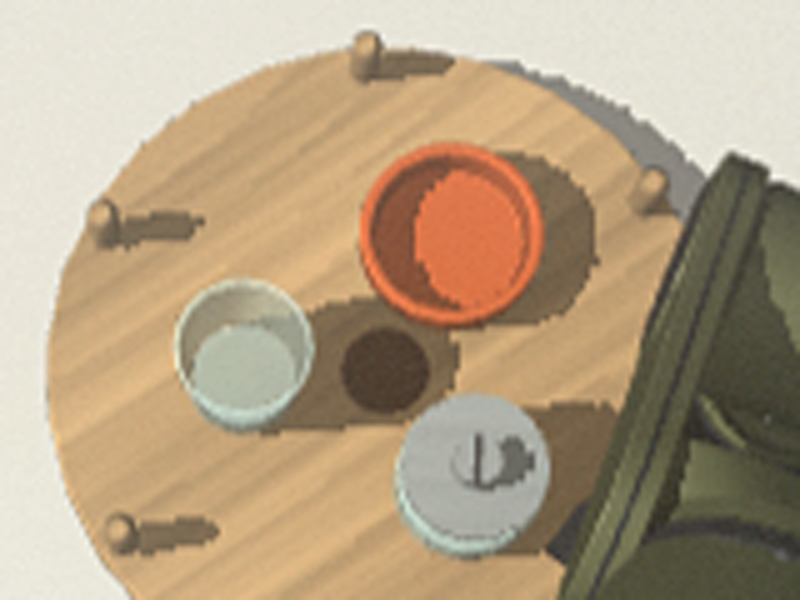

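The disc is turning cleanly, with the jar and the other things riding along. I'll carry on.

```bash
python3 -m inch '[[[-1,-0.01,0,-0.05,0],[-1,-0.01,-0.01,-0.1,0],[-1,-0.01,-0.02,-0.16,0],[-1,-0.01,-0.02,-0.22,0],[-1,-0.01,-0.03,-0.28,0],[-1,-0.01,-0.03,-0.34,0],[-1,-0.01,-0.03,-0.4,0],[-1,-0.01,-0.03,-0.45,0]]]'
python3 - <<'E'
from h import *
im=get_image("top");crop("top","pics/t5.png",285,130,160,120,5,im)
t=lambda x,y,y0:(285+x/5-.4,y0+y/5-.4)
p=at("top",*t(366,50,130),.073)[:2]-C;print("A at t4",np.degrees(np.arctan2(p[1],p[0])))
plan([-132,-136,-140,-144,-148])
E
```

```text
time: 6.33
tool_pos: [0.5621, -0.168, 0.0677]
ee_rot: [[0.007, 0.607, 0.795], [0.003, 0.795, -0.607], [-1.0, 0.007, 0.003]]
contact_force: [-0.0, -1.1, -0.1]
gripper_width: 0.0006
A at t4 2.394433239056143
-132 [ 0.561  -0.1664] [-0.005  0.006 -0.014]
-136 [ 0.5539 -0.1595] [-0.006  0.02  -0.137]
-140 [ 0.5472 -0.1521] [-0.006  0.043 -0.26 ]
-144 [ 0.5411 -0.1443] [-0.006  0.074 -0.38 ]
-148 [ 0.5355 -0.136 ] [-0.006  0.114 -0.498]
```

View pics/t5.png

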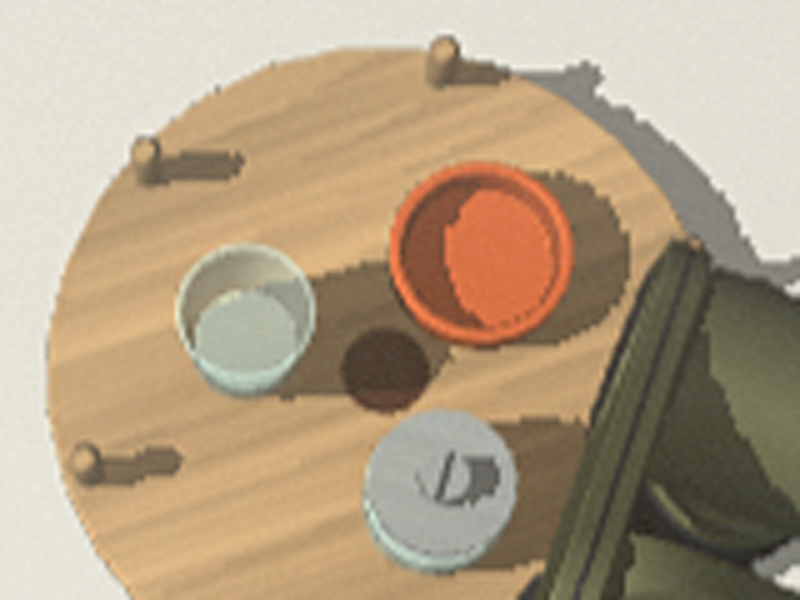

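Peg A turned 17.9° against the 17.7° I'd modelled, so the plan can be trusted.

```bash
python3 -m inch '[[[-1,0,0.01,-0.06,0],[-1,0,0.02,-0.12,0],[-1,0,0.03,-0.18,0],[-1,0,0.04,-0.24,0],[-1,0,0.05,-0.3,0],[-1,0,0.07,-0.36,0],[-1,0,0.09,-0.42,0],[-1,0,0.11,-0.48,0]]]'
python3 - <<'E'
from h import *
im=get_image("top");crop("top","pics/t6.png",285,130,160,120,5,im)
plan([-148,-150,-152,-154,-155,-156,-157])
E
```

```text
time: 7.05
tool_pos: [0.5361, -0.1367, 0.0675]
ee_rot: [[0.006, 0.607, 0.795], [0.004, 0.795, -0.607], [-1.0, 0.007, 0.002]]
contact_force: [0.6, -0.4, 0.5]
gripper_width: 0.0007
-148 [ 0.5355 -0.136 ] [-0.009 -0.002  0.   ]
-150 [ 0.5329 -0.1317] [-0.009  0.021 -0.058]
-152 [ 0.5305 -0.1274] [-0.008  0.046 -0.115]
-154 [ 0.5283 -0.123 ] [-0.008  0.073 -0.171]
-155 [ 0.5272 -0.1207] [-0.008  0.088 -0.199]
-156 [ 0.5262 -0.1184] [-0.008  0.102 -0.226]
-157 [ 0.5252 -0.1162] [-0.008  0.117 -0.253]
```

View pics/t6.png

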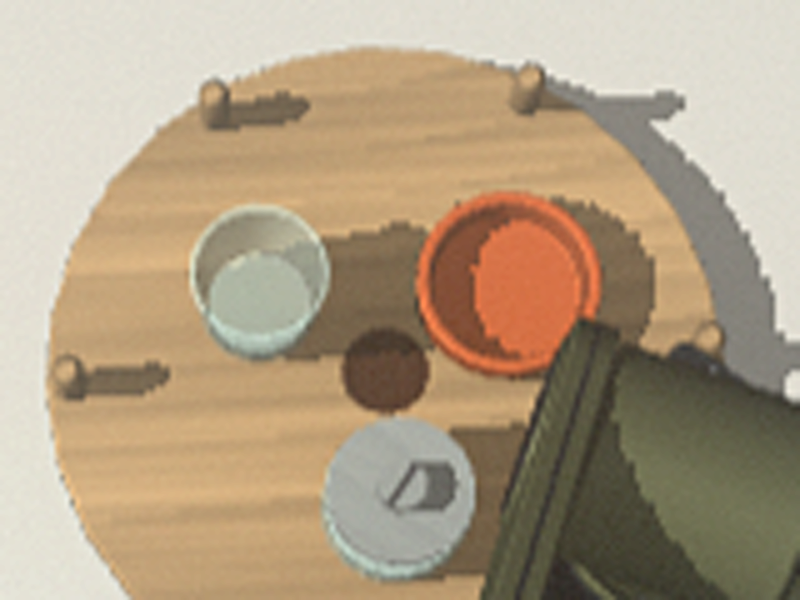

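```bash
python3 -m inch '[[[-1,0,0.01,-0.04,0],[-1,0,0.03,-0.08,0],[-1,0,0.05,-0.12,0],[-1,0,0.06,-0.15,0],[-1,0,0.07,-0.18,0],[-1,0,0.09,-0.2,0],[-1,0,0.09,-0.21,0],[-1,0,0.09,-0.21,0]]]'
python3 -m inch '[[[-1,0,0,0.1,0],[-1,0,-0.03,0.25,0],[-1,-0.1,-0.06,0.35,0],[-1,-0.3,-0.06,0.35,0],[-1,-0.6,-0.06,0.35,0],[-1,-1,-0.06,0.35,0],[-1,-1,-0.06,0.35,0]]]'
python3 - <<'E'
from h import *
im=get_image("top");cv2.imwrite("pics/t7f.png",im[:,:,::-1]);crop("top","pics/t7.png",285,130,160,120,5,im)
s=read_state();im=get_image("wrist");crop("wrist","pics/w7.png",0,0,640,480,1,im)
im=get_image("scene");crop("scene","pics/s7.png",160,110,250,190,3,im)
E
```

```text
time: 7.77
tool_pos: [0.5266, -0.1198, 0.0674]
ee_rot: [[0.005, 0.607, 0.795], [0.005, 0.795, -0.607], [-1.0, 0.007, 0.001]]
contact_force: [-0.1, -0.7, 0.5]
gripper_width: 0.0005
time: 8.35
tool_pos: [0.55, -0.1433, 0.1552]
ee_rot: [[0.016, 0.607, 0.794], [0.001, 0.795, -0.607], [-1.0, 0.011, 0.012]]
contact_force: [0.6, -0.2, 1.8]
gripper_width: 0.0006
```

View pics/t7.png

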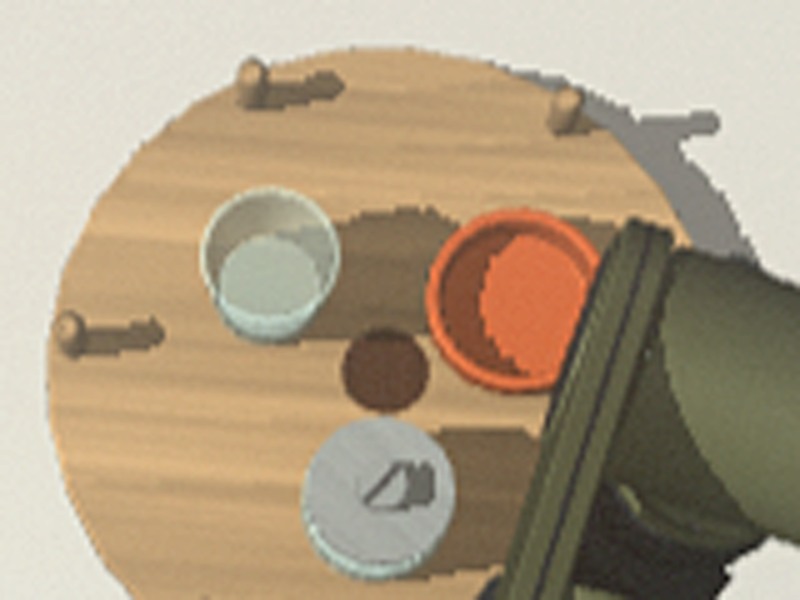

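View pics/s7.png

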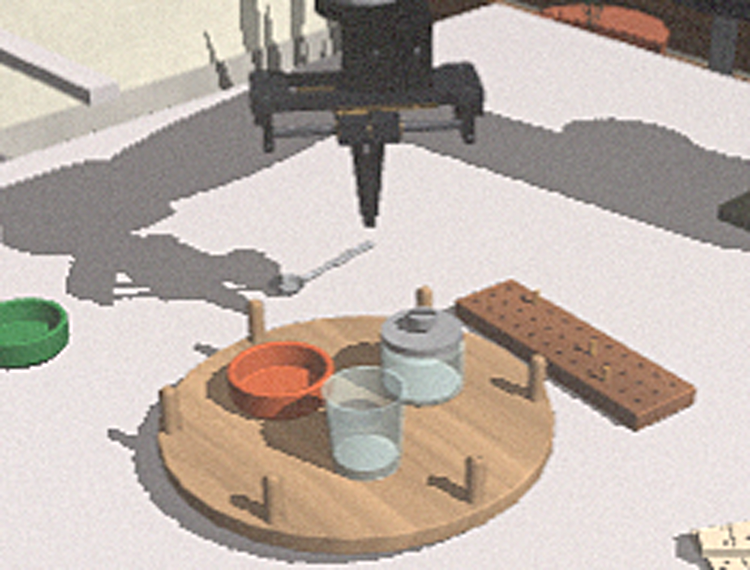

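Run:
```python
from h import *
t=lambda x,y,y0=130:(285+x/5-.4,y0+y/5-.4)
for k,x,y,a0 in(("C",253,72,80.5),("A",567,101,20.3),("D",69,325,141.1)):
    p=at("top",*t(x,y),.073)[:2]-C;a=np.degrees(np.arctan2(p[1],p[0]));print(k,np.hypot(*p),a,a-a0)
bc=np.array([.4224,-.0268]);u=(C-bc)/np.hypot(*(C-bc))
for z in(.088,.09):
    p=at("top",*t(379,490),z)[:2];d=p-bc;print("jar x,y in board",d@u,u[0]*d[1]-u[1]*d[0],np.hypot(*(p-C)))
```

```text
C 0.14265024196597764 23.536925662079813 -56.96307433792019
A 0.14221838603428985 -36.1211092213026 -56.4211092213026
D 0.14149361399694202 83.80448469328728 -57.295515306712716
jar x,y in board 0.1600712728258207 -0.001421439778442106 0.06435256034715828
jar x,y in board 0.1596960569148873 -0.0013507621566920432 0.06472617171211832
```

The jar is about 1.4 mm off the line, well inside ±12 mm. I'll raise and withdraw the hand, then check once more.

```bash
python3 -m inch '[[[-1,-0.3,0,0,0],[-1,-0.7,0,0,0],[-1,-1,0,0,0],[-1,-1,-0.3,0,0],[-1,-1,-0.6,0.1,0],[-1,-1,-1,0.2,0],[-1,-1,-1,0.2,0]]]'
python3 -m inch '[[[-1,0,-0.3,0,0],[-1,0,-0.7,0,0],[-1,0,-1,0,0],[-1,0,-1,0,0]]]'
python3 -m inch '[[[-1,0,-0.3,0,0],[-1,0,-0.7,0,0],[-1,0,-1,0,0],[-1,0,-1,0,0]]]'
python3 -m inch '[[[-1,0,-0.3,0.3,0],[-1,0,-0.7,0.6,0],[-1,0,-1,0.8,0],[-1,0,-1,0.8,0],[-1,0,-1,0.8,0]]]'
python3 - <<'E'
from h import *
im=get_image("top");cv2.imwrite("pics/t8.png",im[:,:,::-1]);crop("top","pics/c8.png",285,150,160,120,5,im)
crop("top","pics/b8.png",285,230,160,110,5,im)
E
```

```text
time: 9.08
tool_pos: [0.5076, -0.2188, 0.2257]
ee_rot: [[0.002, 0.61, 0.792], [0.004, 0.792, -0.61], [-1.0, 0.005, -0.001]]
contact_force: [0.4, 0.3, -0.5]
gripper_width: 0.0003
time: 9.42
tool_pos: [0.4564, -0.2843, 0.2234]
ee_rot: [[-0.001, 0.613, 0.79], [0.005, 0.79, -0.613], [-1.0, 0.003, -0.004]]
contact_force: [0.6, 0.1, -0.4]
gripper_width: 0.0004
time: 9.75
tool_pos: [0.4055, -0.3492, 0.2217]
ee_rot: [[-0.004, 0.616, 0.788], [0.006, 0.788, -0.616], [-1.0, 0.003, -0.007]]
contact_force: [0.2, -0.7, 0.1]
gripper_width: 0.0009
time: 10.17
tool_pos: [0.407, -0.4514, 0.2195]
ee_rot: [[-0.005, 0.617, 0.787], [0.009, 0.787, -0.617], [-1.0, 0.004, -0.009]]
contact_force: [-0.4, 1.1, 0.3]
gripper_width: 0.0005
```

View pics/t8.png

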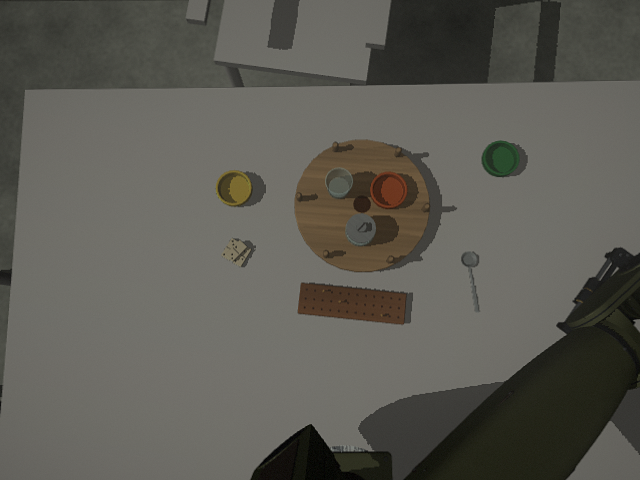

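View pics/c8.png

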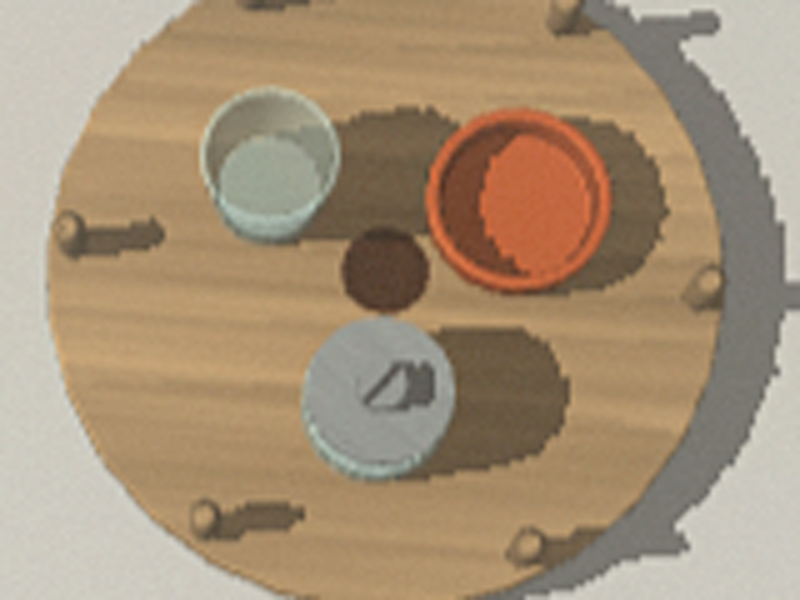

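The jar lid is at the same place as before I withdrew. Spoon (470,259)–(477,310) and dominoes (237,251) are at their starting pixels, and the hand is clear.

```bash
python3 -c "
from cell import *
finish_job()"
```

```text
the job is handed in; nothing more can be done
```

The job is handed in, and by my last measurement the glass jar stands on the scoring board's side, within the allowed ±12 mm of the line to the axle. I pushed peg 3 from behind with the shut fingertips, turning the table about 57° clockwise. I then backed off, lifted and moved the hand away, finishing at about 10 s of the 64 s allowed.

- **Jar position:** it measured about 1.4 mm off the line (board frame x about 0.160 m, y about −0.0014 m) and 64–65 mm from the axle. The board's direction itself was measured two ways that differed by 0.4°, about 0.5 mm at the jar.
- **Turn angle:** the three pegs I could see read 56.4°, 57.0° and 57.3°, so they disagree by about 1° (about 1 mm at the jar).
- **At rest:** the jar was at the same pixels before and after I withdrew the hand, so the turntable had stopped.
- **Everything else:** the tumbler and ashtray stand upright on the disc, and the spoon and dominoes are at their starting pixels. I judged these by eye and did not re-measure their distances.

No check failed. The hand-in gives no verdict.

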